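# Clear the stand and hang the weight carrier

### The arm

A 6-joint arm with a two-finger parallel gripper is mounted at the origin on the work surface. World frame = base frame: x ahead of the robot, y to its left, z up, the work surface at z = 0. Lengths are in m, angles in rad, forces in N, time in s.
With the tool pointing down it reaches from about 0.25 to 0.775 m from the base axis. Payload 4 kg.
Tool frame: the origin (TCP) lies at the very end of the fingers, on their centre line; the grasp point (between the pads) lies 19 mm behind it (env.grip_depth is the z of the grasp point in the tool frame, in m); z points along the fingers, y is the line along which they close (so a half turn about z gives the same grasp; the last joint's range is limited). The gripper opens to 85 mm and grips with 20 to 120 N. Pads are 22 mm wide; open, the fingers measure 114 mm over their backs; the gripper's body (76 mm by 85 mm) begins 54 mm behind the grasp point. The pads swing forward as they close: fully open they stand 13 mm farther back than shut.
Start: joints at [-1.383, 0.087, 1.371, -0, 1.684, -0.103], TCP at [0.158, -0.527, 0.231] pointing down, gripper open.
Joint ranges: [-3.1, 3.1], [-0.76, 2.03], [0.27, 2.55], [-1.08, 4.22], [0.17, 2.65], [-2.57, 2.57]. Speed limits (rad/s): [2.79, 2.79, 3.14, 3.14, 3.14, 3.14].

### API

Orientations are given as a unit quaternion [x, y, z, w].
In Python, from plant import env, vision gives the robot as it stands.
- The arm moves only by the tool send_rows, never from a script. Its argument "commands" is a list that holds one entry, the list of rows, each a list of 7 numbers: the shift along the tool's x, y, z scaled (see below), then the turn, a rotation vector about the tool's x, y, z scaled (see below), then the opening, from 0 (shut) to 1 (fully open). A call has 1 to 5 rows; each row shifts and turns the commanded pose from where the row before left it, along the tool's axes as they then stand; what a row does not reach is not made up. The controller multiplies each number of a shift by 0.05 m and each number of a turn by 2 rad. A row lasts 1/8 s, in which the tool goes at most 62.5 mm and 10.7 degrees, less where a joint would pass 70% of its speed; a pose out of reach is approached as far as the arm can. A call with a number of a shift or a turn outside -1 to 1 is refused whole. A call with a gripper value outside its range is refused whole. The fingers move at their own pace and stop on an object; "squeeze" is the grip in N (left out, the last holds). Time passes only in rows, so rows that do not move let the fingers close. It gives the time, the measured TCP pose, the force, the opening and the grip force at its end, in the units of the state.
- env.get_state(): the state, without advancing time (a new reading comes with each control period).
- vision.grab_frame(name): name is "scene" or "top" or "wrist"; returns a dict with "img" (400x640x3 uint8, red, green, blue), "camera_matrix" (3x3 intrinsics, pixels), "k1" (the pictures are not rectified: a ray, as slopes to the right and down, at radius r is drawn at 1 + k1 r^2 times it, then the intrinsics apply), "rvec" (rotation vector, rad) and "tvec" (3), from world to camera coordinates, as OpenCV has them; the wrist camera has in their place "tool_from_camera" (4x4, takes a point from camera to tool coordinates, whose origin is the TCP and whose axes are the flange's). Camera axes: x right, y down, z forward; pixel columns grow to the right and rows downward; lengths in m; the calibration is good to about 2 mm. A picture is of the moment at which its call begins: read the wrist's pose just before it. There is no depth.
- env.finish_job(): hands the job in; it is judged then, once.
The state is a dict: "clock": time; "qpos": joint angles; "qd": joint speeds; "effort": joint torques, N m; "ee_pos": TCP position; "ee_rot": TCP orientation; "force": force on the tool from outside, world axes, zero at the start; "torque": the same for the moment, N m; "opening": finger opening in m; "grip_force": force on a finger pad.
Only numpy, scipy, OpenCV 4.12 (cv2) and the standard library are available. Lean on these libraries where they do the work, as an engineer would, in place of code of your own. Each camera call takes 0.05 s, during which the arm holds its last target. There are 200 camera calls.

### The job

A spray can has been left on the foot of the calibration stand, right where the load hangs. Lift it away and set it down upright in the flat steel tray, then hang the weight carrier by the bar of its bail on both prongs of the stand's twin hook, so that it hangs level and still. Do not knock anything over, do not drop the can, and leave the other things on the bench where they are.

Things in the scene. Friction and masses are not known exactly. Their poses are not given: they have to be found in the camera images.
- stand: Fixed calibration stand: foot plate 320 x 120 x 16 mm, from 150 mm in -x to 170 mm in +x of the origin; square column near its +x end with a head block 110 mm wide (front face 105 mm in +x, top 280 mm up). Origin on the bench right under the hook's rest point; x points from the hook's open front to the column, y across the prongs, z up.
- stand_hook (a point): Rest point of the middle of the bail bar on the twin hook, 247 mm up; axes as the stand. Two steel prongs, 8 mm thick, centred at y = -36 and 36 mm, reach from the head in -x. Each has a valley under this point (flat floor 18 mm), rises to 19 mm above it at 32 mm in +x, and an upturned tip at 22 mm in -x, its top 23 mm above. The bar goes over the tips from -x, then down.
- carrier: Loose weight carrier, about 0.65 kg: round aluminium pan, diameter 150 mm, two dark discs fixed on it (top 31 mm up), and a square bail of 10 mm steel bar: legs at y = -58 and 58 mm, top bar along y, its centre 150 mm up. Origin at the centre of the underside, z up. Half a turn about z makes no difference.
- carrier_grip (a point): Middle of the carrier's top bar, 150 mm above its underside: a black rubber sleeve of diameter 14 mm, 40 mm long along y, the place to grip it. Axes as the carrier.
- can: Loose spray can, about 0.3 kg: aluminium cylinder of diameter 56 mm, straight up to 132 mm, then a shoulder and a white cap of diameter 38 mm, 160 mm high in all. It starts upright on the stand's foot plate (16 mm above the bench), in front of the hook tips. Origin at the centre of its underside, z up.
- tray: Fixed flat steel tray, outside 180 mm (x) x 130 mm (y) x 16 mm high, walls and floor 4 mm thick. Origin at the centre of its underside; the inner floor is 4 mm above it.
- weights: Bystander: stack of dark disc weights, diameter 110 mm, 54 mm high. Origin at the centre of the underside.
- gauge: Bystander: dial gauge of diameter 80 mm standing on a round foot of diameter 60 mm, 135 mm high. Origin at the centre of the underside.
There are look-alikes about, which are no part of the job. Leave any red look-alike of the can alone.

How it is judged:
On the way, in this order (a step that is already met when the one before it is completed fails the run):
1. the can stands upright in the tray, let go (x of can in the frame of tray between -0.065 and 0.065 m and y of can in the frame of tray between -0.04 and 0.04 m and z of can in the frame of tray below 0.01 m and angle between can's own z axis and vertical below 0.1 rad and contact force between the fingers and can below 0.05 N), for 0.2 s.
2. the carrier hangs by its bail bar on both prongs, let go (x of carrier_grip in the frame of stand_hook between -0.015 and 0.015 m and y of carrier_grip in the frame of stand_hook between -0.018 and 0.018 m and z of carrier_grip in the frame of stand_hook between -0.006 and 0.006 m and angle between the y axis of carrier and the y axis of stand, either way round below 0.12 rad and angle between carrier's own z axis and vertical below 0.12 rad and contact force between carrier and stand above 2 N and contact force between the fingers and carrier below 0.05 N), for 0.2 s.
At the end, for the whole second after the job is handed in: Can upright (0.1 rad) on the tray floor; carrier hanging level (0.12 rad) on both prongs, middle of its bar within 15 mm (x), 18 mm (y), 6 mm (z) of the rest point, bar along the stand's y within 0.12 rad; both let go and at rest (can under 0.03, carrier under 0.04 m/s) (all of step 1 and all of step 2 and linear speed of can below 0.03 m/s and linear speed of carrier below 0.04 m/s); the robot touches nothing.
It fails at once if the can is knocked over (tilted more than 0.7 rad) (angle between can's own z axis and vertical above 0.7 rad).
It fails at once if the can is dropped: out of the gripper with its underside more than 60 mm above the bench (height (world z) of can above 0.06 m and contact force between each of the arm, the fingers and can below 0.01 N).
It fails at once if the carrier is tipped over (tilted more than 0.8 rad) (angle between carrier's own z axis and vertical above 0.8 rad).
It fails at once if a bystander (weights or gauge) is moved by more than 30 mm or the gauge is knocked over (distance of any of weights, gauge from where it was at the start of the episode above 0.03 m or angle between gauge's own z axis and vertical above 0.5 rad).
It also fails if it takes over 64 s, if anything falls off the work surface, if the arm or the gripper's body presses on something with over 40 N, if the wrist force passes 120 N, or if a joint passes its speed limit or range.

## Working session

There is one attempt and no reset: what is moved stays moved. The work goes in short steps, Python scripts to look and compute and a tool call to move; the robot and the scene stay as the last step left them, time stands still between calls to the robot, and variables do not carry over. Pictures are saved under pics/ and viewed, at most 10 in all, crops included, and the job is handed in when it is done.

Besides the shell and the picture viewer there is one more tool, called after "Emit:" in YAML: its name, and indented under it one key for each argument. send_rows: Moves the arm, as the interface text tells. Shifts and turns lie within -1 to 1; 1 stands for 0.05 m of shift or 2 rad of turn. Its arguments: {"type":"object","properties":{"commands":{"type":"array","items":{"type":"array","items":{"type":"array","items":{"type":"number"}}}},"squeeze":{"type":"number"}},"required":["commands"]}

```bash
ls; mkdir -p pics; python3 - <<'E'
from plant import env, vision
import cv2,numpy as np
print(env.get_state(), env.grip_depth)
for n in ("scene","top"):
    f=vision.grab_frame(n); cv2.imwrite(f"pics/{n}0.png",f["img"][:,:,::-1])
    print(n,{k:np.round(v,4).tolist() for k,v in f.items() if k!="img"})
    np.savez(f"pics/{n}0.npz",**f)
E
```

```text
pics
{'clock': 0.0, 'qpos': array([-1.38313799e+00,  8.79734962e-02,  1.37225499e+00,  5.55029799e-06,
        1.68357175e+00, -1.03102595e-01]), 'qd': array([-2.02839971e-03,  4.27224793e-04,  8.33349552e-07, -2.66305058e-04,
        8.79156842e-04,  3.34202308e-04]), 'effort': array([ 2.93458936e-05, -3.51873279e+01, -3.13267243e+01, -1.46082657e-04,
        1.10030884e-02, -1.19727571e-05]), 'ee_pos': array([ 0.1575796 , -0.52643603,  0.23012862]), 'ee_rot': array([ 9.89450212e-01,  1.44869110e-01, -4.38966783e-05, -1.10292231e-03]), 'force': array([ 0.41232186, -0.00278538, -0.14827073]), 'torque': array([ 0.00648115, -0.04579699,  0.02005213]), 'grip_force': 0.0, 'opening': 0.08548154814738634} -0.0187
scene {'camera_matrix': [[400.6436, 0.0, 311.9934], [0.0, 400.6436, 199.01], [0.0, 0.0, 1.0]], 'k1': -0.0509, 'rvec': [1.4285, 2.1794, -0.8226], 'tvec': [0.2384, -0.2961, 1.4752]}
top {'camera_matrix': [[373.9714, 0.0, 323.2811], [0.0, 373.9714, 200.9853], [0.0, 0.0, 1.0]], 'k1': -0.0235, 'rvec': [2.1507, -2.2078, 0.0972], 'tvec': [0.0027, 0.5802, 1.0722]}
```

View pics/scene0.png

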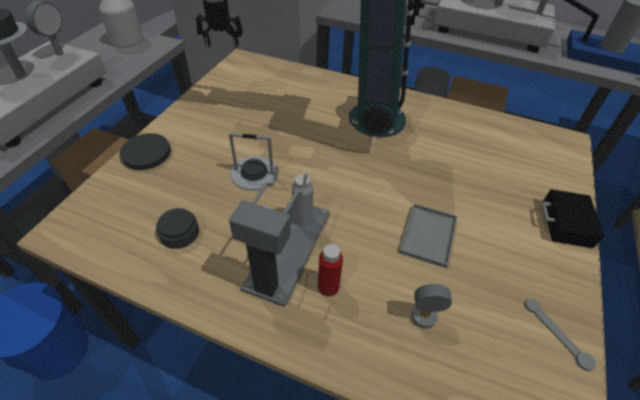

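View pics/top0.png

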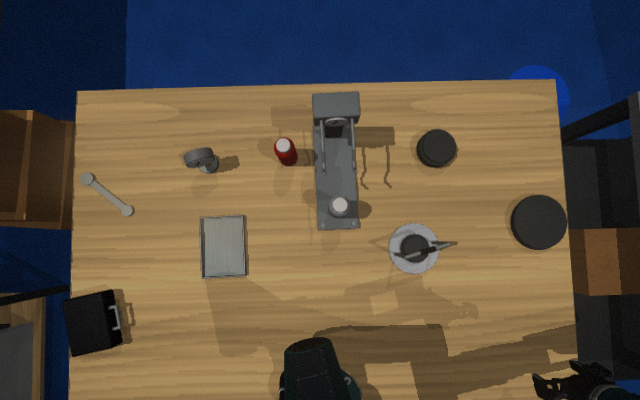

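The scene picture shows the can at (302,190) on the foot, the carrier at (253,165), the tray at (428,235) and the red look-alike at (330,272). In the top picture the can's cap is at (340,206), the carrier's bar runs from (395,253) to (455,243), the stand's head is at (335,105), the tray centre is at (223,247), the weights are at (437,148) and the gauge is at (203,160).

```bash
cat > h.py <<'E'
import numpy as np, cv2
from scipy.spatial.transform import Rotation as R
def ray(f,uv,T=None):
    """origin, unit direction in world for a pixel; T: world_from_tool (4x4) for the wrist camera"""
    K=np.asarray(f["camera_matrix"]); k=float(f["k1"])
    n=cv2.undistortPoints(np.array([[uv]],float),K,np.array([k,0,0,0,0.]))[0,0]
    d=np.array([n[0],n[1],1.])
    if "rvec" in f:
        Rm=cv2.Rodrigues(np.asarray(f["rvec"],float))[0]; o=-Rm.T@np.ravel(f["tvec"]); d=Rm.T@d
    else:
        M=T@np.asarray(f["tool_from_camera"]); o=M[:3,3]; d=M[:3,:3]@d
    return o,d/np.linalg.norm(d)
def onplane(r,z): o,d=r; return o+d*(z-o[2])/d[2]
def cross(*rs):
    A=sum(np.eye(3)-np.outer(d,d) for o,d in rs); b=sum((np.eye(3)-np.outer(d,d))@o for o,d in rs)
    p=np.linalg.solve(A,b); return p,[float(np.linalg.norm((np.eye(3)-np.outer(d,d))@(p-o))) for o,d in rs]
def toolT(s):
    T=np.eye(4); T[:3,:3]=R.from_quat(s["ee_rot"]).as_matrix(); T[:3,3]=s["ee_pos"]; return T
def load(n): return dict(np.load(f"pics/{n}.npz"))
E
python3 - <<'E'
from h import *
t=load("top0")["img"][85:285,300:470,::-1]; s=load("scene0")["img"][120:310,215:350,::-1]
a=cv2.resize(t,None,fx=2.5,fy=2.5,interpolation=cv2.INTER_CUBIC); b=cv2.resize(s,None,fx=2.5,fy=2.5,interpolation=cv2.INTER_CUBIC)
c=np.zeros((500,a.shape[1]+b.shape[1],3),np.uint8); c[:a.shape[0],:a.shape[1]]=a; c[:b.shape[0],a.shape[1]:]=b
cv2.imwrite("pics/c1.png",np.clip(c*1.5,0,255).astype(np.uint8)); print(c.shape)
ft=load("top0");fs=load("scene0")
tb=cv2.cvtColor(ft["img"],cv2.COLOR_RGB2HSV)
print("can cap", cross(ray(ft,(340,205)),ray(fs,(303,179))))
for n,uv,z in (("tray",[(203,217),(244,216),(246,276),(203,277)],.016),("foot",[(319,229),(359,227)],.016),("head",[(312,94),(359,93),(359,118),(313,119)],.28),("w",[(437,148)],.054),("g",[(208,162)],0.02),("car",[(414,247)],.01)):
    print(n,[np.round(onplane(ray(ft,p),z),4).tolist() for p in uv])
E
```

```text
(500, 763, 3)
can cap (array([ 0.55523241, -0.05175929,  0.17438254]), [0.002159386488102631, 0.0021593864881025928])
tray [[0.5427, 0.3436, 0.016], [0.5425, 0.2224, 0.016], [0.3676, 0.2182, 0.016], [0.3677, 0.3437, 0.016]]
foot [[0.4986, 0.0022, 0.016], [0.5013, -0.1155, 0.016]]
head [[0.8068, 0.0083, 0.28], [0.8065, -0.1004, 0.28], [0.7473, -0.0983, 0.28], [0.7476, 0.0073, 0.28]]
w [[0.7232, -0.3461, 0.054]]
g [[0.706, 0.3277, 0.02]]
car [[0.4382, -0.2764, 0.01]]
```

View pics/c1.png

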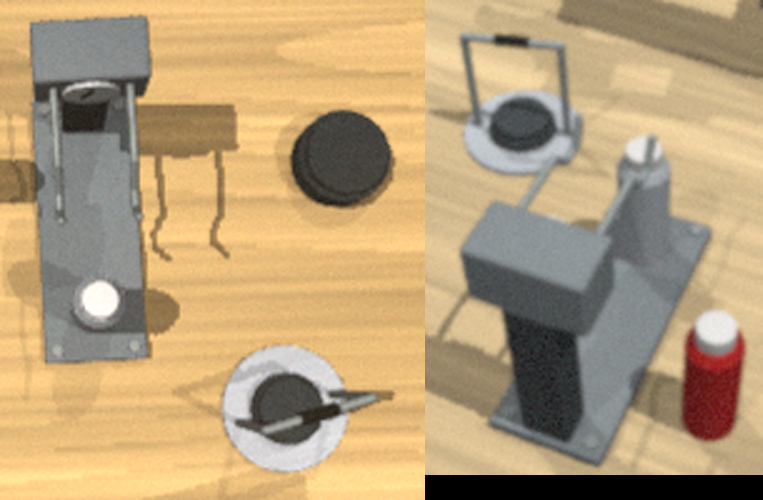

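The crop shows the prong tips at top (324,172) and (355,171), the sleeve at top (428,249) and scene (250,136), and the can's cap at top (339,204).

```bash
python3 - <<'E'
from h import *
ft=load("top0");fs=load("scene0")
T=lambda x,y:ray(ft,(300+x/2.5-.3,85+y/2.5-.3)); S=lambda x,y:ray(fs,(215+(x-425)/2.5-.3,120+y/2.5-.3))
def P(n,a,b): p,e=cross(T(*a),S(*b)); print(n,np.round(p,4),np.round(e[0]*1e3,1))
P("capmid",(99,299),(644,147)); P("sleeve",(320,411),(512,41)); P("barL",(262,427),(563,45)); P("barR",(372,399),(465,38))
P("tipR(near img)",(61,219),(652,138)); P("tip2",(137,216),(575,152))
for n,p in (("tipL",(61,219)),("tipR",(137,216)),):print(n,onplane(T(*p),.27))
for n,p in (("footFL",(46,361)),("footFR",(150,355)),("footBL",(35,105))):print(n,onplane(T(*p),.016))
for p in ((43,18),(147,16)): print("headback",onplane(T(*p),.28))
print("pan",onplane(T(284,408),.006)); print("can base cap",onplane(T(99,299),.176))
E
```

```text
capmid [ 0.5573 -0.0512  0.1781] 0.7
sleeve [ 0.4372 -0.2749  0.1514] 2.4
barL [ 0.4231 -0.2144  0.1549] 1.5
barR [ 0.4479 -0.3321  0.1449] 1.8
tipR(near img) [ 0.625  -0.0136  0.267 ] 1.4
tip2 [ 0.6329 -0.088   0.2258] 0.7
tipL [ 0.62497187 -0.0149255   0.27      ]
tipR [ 0.62595654 -0.08466978  0.27      ]
footFL [0.49834868 0.00487829 0.016     ]
footFR [ 0.50215383 -0.11762205  0.016     ]
footBL [0.80603396 0.01040907 0.016     ]
headback [ 0.81156286 -0.00318272  0.28      ]
headback [ 0.81108952 -0.0994061   0.28      ]
pan [ 0.4354561 -0.2752022  0.006    ]
can base cap [ 0.55767919 -0.05199662  0.176     ]
```

Emit:
send_rows:
  commands:
    - [[0.86,-0.57,-0.1,0,0,0,1],[0.86,-0.57,-0.1,0,0,0,1],[0.86,-0.57,-0.1,0,0,0,1],[0.86,-0.57,0,0,0,0,1],[0.86,-0.57,0,0,0,0,1]]

```text
clock: 0.72
ee_pos: [0.3235, -0.3272, 0.2459]
ee_rot: [0.989, 0.145, -0.0, -0.0]
force: [0.5, -1.2, -0.9]
opening: 0.0852
grip_force: 0.0
```

Emit:
send_rows:
  commands:
    - [[0.86,-0.57,0,0,0,0,1],[0.86,-0.57,0,0,0,0,1],[0,0,0,0,0,0.07,1],[0,0,0,0,0,0.07,1],[0,0,0,0,0,0,1]]

```text
clock: 1.35
ee_pos: [0.3888, -0.2491, 0.2458]
ee_rot: [1.0, 0.006, -0.0, -0.0]
force: [0.1, -0.3, -0.1]
opening: 0.0857
grip_force: 0.0
```

```bash
cat > look.py <<'E'
import sys; from h import *
from plant import env, vision
n=sys.argv[1]; s=env.get_state(); f=vision.grab_frame("wrist")
np.savez(f"pics/{n}.npz",**f,T=toolT(s)); cv2.imwrite(f"pics/{n}.png",f["img"][:,:,::-1])
x=toolT(s)[:3,0]; print(s["clock"],s["ee_pos"],"yaw",np.arctan2(x[1],x[0]),"tilt",toolT(s)[:2,2],s["opening"],s["qpos"])
E
python3 look.py w1
```

```text
1.35 [ 0.38877905 -0.24912932  0.2458051 ] yaw 0.012970782996996801 tilt [-0.0008077   0.00058117] 0.08569437875071434 [-6.92717123e-01 -1.12646097e-01  1.53986345e+00 -6.93242665e-05
  1.71536798e+00  8.65098704e-01]
```

View pics/w1.png

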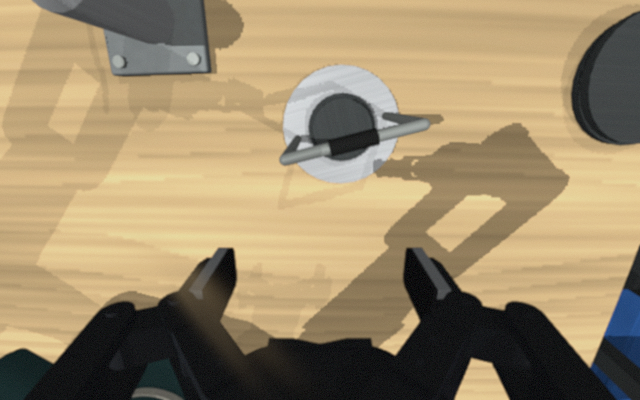

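The wrist picture shows the carrier's pan at (341,124), with the sleeve's centre at (354,141) and the bar's ends at (287,158) and (427,123). The stand's foot front corners are at (112,76) and (210,72).

```bash
python3 - <<'E'
from h import *
w=load("w1");ft=load("top0");T=w["T"];fs=load("scene0")
print(np.round(w["tool_from_camera"],3))
r=ray(w,(354,141),T)
print(cross(r,ray(ft,(427.7,249.1))),cross(r,ray(ft,(427.7,249.1)),ray(fs,(249.5,136.1))),onplane(r,.15))
print("pan",onplane(ray(w,(341,124),T),.006))
a,b=[onplane(ray(w,p,T),.15) for p in ((287,158),(427,123))]; print("bar",a,b,np.arctan2(*(a-b)[[1,0]])-np.pi/2)
a,b=[onplane(ray(w,p,T),.016) for p in ((112,76),(210,72))]; print("foot",a,b,np.arctan2(*(a-b)[[1,0]])-np.pi/2)
E
```

```text
[[ 0.001 -0.952 -0.305  0.078]
 [ 1.     0.001 -0.     0.001]
 [ 0.001 -0.305  0.952 -0.143]
 [ 0.     0.     0.     1.   ]]
(array([ 0.43774533, -0.27589238,  0.15714373]), [0.0006272825496062565, 0.0006272825496060337]) (array([ 0.4365689 , -0.27590224,  0.15051138]), [0.001075753780702855, 0.002056828454157542, 0.002802635968546394]) [ 0.43625543 -0.27702093  0.15      ]
pan [ 0.4391537  -0.27626958  0.006     ]
bar [ 0.4214568  -0.22212858  0.15      ] [ 0.45162663 -0.33505898  0.15      ] 0.26105750055560684
foot [0.49449168 0.00439704 0.016     ] [ 0.49901121 -0.11667907  0.016     ] 0.03731071963450794
```

Emit:
send_rows:
  commands:
    - [[0.5,-0.9,0,0,0,0.007,1],[0.5,-0.9,0,0,0,0,1],[0.5,-0.9,0,0,0,0,1],[0.5,-0.9,0,0,0,0,1],[0,0,0,0,0,0,1]]

```text
clock: 2.02
ee_pos: [0.4896, -0.067, 0.2458]
ee_rot: [1.0, 0.002, -0.0, -0.0]
force: [-0.9, 0.0, 0.2]
opening: 0.0855
grip_force: 0.0
```

```bash
python3 look.py w2
```

```text
2.025 [ 0.48958917 -0.0669588   0.24580193] yaw 0.003651944546821458 tilt [-0.00066782  0.0009257 ] 0.08553587600278345 [-2.51198274e-01 -3.95865998e-02  1.47171002e+00  7.37828322e-04
  1.71034616e+00  1.31604873e+00]
```

View pics/w2.png

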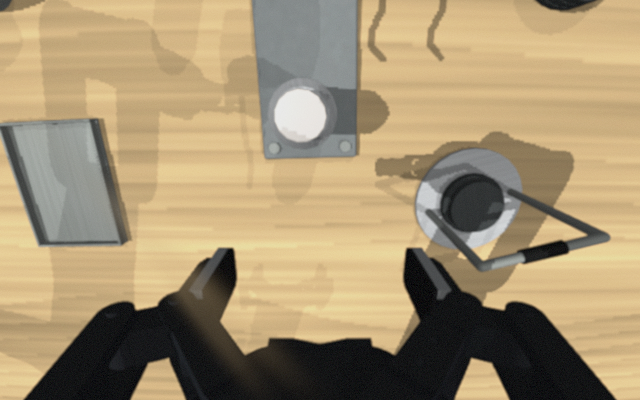

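The wrist picture shows the can's cap at (300,115), the foot's front corners at (265,158) and (356,155), the sleeve at (545,251), and the tray on the left with its outer corners at (2,124), (100,119), (129,242) and (39,246).

```bash
python3 - <<'E'
from h import *
w=load("w2");ft=load("top0");w1=load("w1");fs=load("scene0")
W=lambda u,v:ray(w,(u,v),w["T"])
hsv=cv2.cvtColor(w["img"],cv2.COLOR_RGB2HSV); m=cv2.inRange(hsv,(0,0,200),(180,40,255)); m[:,:240]=0;m[:,360:]=0;m[160:]=0
c=max(cv2.findContours(m,0,2)[0],key=cv2.contourArea); (cu,cv),rr=cv2.minEnclosingCircle(c); print("cap px",cu,cv,rr)
print("cap",cross(W(cu,cv),ray(ft,(339.3,204.3))),onplane(W(cu,cv),.176))
print("sleeve",cross(W(545,251),ray(w1,(354,141),w1["T"])),cross(W(545,251),ray(w1,(354,141),w1["T"]),ray(ft,(427.7,249.1)),ray(fs,(249.5,136.1))))
for p in ((265,158),(356,155)): print("foot",onplane(W(*p),.016))
for p in ((2,124),(100,119),(129,242),(39,246)): print("tray",onplane(W(*p),.016))
a,b=onplane(W(484,266),.15),onplane(W(605,238),.15);print("bar",a,b,np.arctan2(*(a-b)[[1,0]])-np.pi/2)
E
```

```text
cap px 299.7054748535156 114.70548248291016 26.2180118560791
cap (array([ 0.55822197, -0.05245219,  0.16790989]), [9.938082911396912e-05, 9.93808291139922e-05]) [ 0.55850677 -0.05307048  0.176     ]
sleeve (array([ 0.43705971, -0.27698286,  0.15250704]), [0.0005451823628686787, 0.0005451823628687435]) (array([ 0.43709768, -0.27592878,  0.15193446]), [0.0014654692800474907, 0.0010325810057333035, 0.0014429392529088617, 0.0033828777514348066])
foot [0.49699531 0.00361777 0.016     ]
foot [ 0.50147006 -0.11419006  0.016     ]
tray [0.54201034 0.34702589 0.016     ]
tray [0.54683553 0.21171831 0.016     ]
tray [0.37402572 0.20777936 0.016     ]
tray [0.36527783 0.34787411 0.016     ]
bar [ 0.4204347  -0.22361569  0.15      ] [ 0.44940654 -0.33500926  0.15      ] 0.2544480055265499
```

Emit:
send_rows:
  commands:
    - [[0.68,-0.14,0,0,0,0,1],[0.69,-0.14,0,0,0,0,1],[0,0,0.8,0,0,0,1],[0,0,0.8,0,0,0,1],[0,0,0.6,0,0,0,1]]

```text
clock: 2.7
ee_pos: [0.556, -0.0576, 0.1341]
ee_rot: [1.0, -0.002, -0.001, 0.0]
force: [-0.1, 0.1, -0.3]
opening: 0.0852
grip_force: 0.0
```

Emit:
send_rows:
  commands:
    - [[0,0,0.46,0,0,0,1],[0,0,0,0,0,0,1],[0,0,0,0,0,0,1]]

```text
clock: 3.08
ee_pos: [0.5578, -0.0569, 0.1145]
ee_rot: [1.0, -0.002, 0.001, 0.0]
force: [0.4, -0.8, 0.4]
opening: 0.0852
grip_force: 0.0
```

Emit:
send_rows:
  commands:
    - [[0,0,0,0,0,0,0.3],[0,0,0,0,0,0,0.3],[0,0,0,0,0,0,0.3],[0,0,0,0,0,0,0.3],[0,0,0,0,0,0,0.3]]
  squeeze: 40

```text
clock: 3.7
ee_pos: [0.5583, -0.0555, 0.1151]
ee_rot: [1.0, -0.001, 0.002, 0.0]
force: [-0.9, 1.1, 5.9]
opening: 0.0551
grip_force: 42.6
```

Emit:
send_rows:
  commands:
    - [[0,0,-0.4,0,0,0,0.3],[0,0,-0.5,0,0,0,0.3],[-0.15,-0.4,-0.1,0,0,0,0.3],[-0.28,-0.8,0,0,0,0,0.3],[-0.28,-0.9,0,0,0,0,0.3]]

```text
clock: 4.32
ee_pos: [0.5204, 0.0511, 0.1616]
ee_rot: [1.0, -0.002, -0.002, -0.0]
force: [0.4, 1.1, -2.5]
opening: 0.0548
grip_force: 43.3
```

Emit:
send_rows:
  commands:
    - [[-0.28,-0.9,0,0,0,0,0.3],[-0.28,-0.9,0,0,0,0,0.3],[-0.28,-0.9,0,0,0,0,0.3],[-0.28,-0.9,0,0,0,0,0.3],[-0.2,-0.7,0,0,0,0,0.3]]

```text
clock: 4.95
ee_pos: [0.4541, 0.2668, 0.1615]
ee_rot: [1.0, -0.001, -0.002, 0.0]
force: [1.7, -0.7, -2.1]
opening: 0.055
grip_force: 43.3
```

Emit:
send_rows:
  commands:
    - [[0,-0.3,0,0,0,0,0.3],[0,0,0.3,0,0,0,0.3],[0,0,0.3,0,0,0,0.3],[0,0,0.3,0,0,0,0.3],[0,0,0,0,0,0,0.3]]

```text
clock: 5.58
ee_pos: [0.4558, 0.2781, 0.1156]
ee_rot: [1.0, -0.002, -0.002, 0.001]
force: [-0.5, 0.4, -3.3]
opening: 0.055
grip_force: 43.4
```

```bash
python3 look.py w3
```

```text
5.575 [0.45580971 0.27805528 0.11556826] yaw -0.004805941063117912 tilt [-0.00459274 -0.00247164] 0.05500797205729815 [ 4.41717278e-01  1.07307386e-01  1.58110541e+00 -2.72767204e-04
  1.45838842e+00  2.01734514e+00]
```

View pics/w3.png

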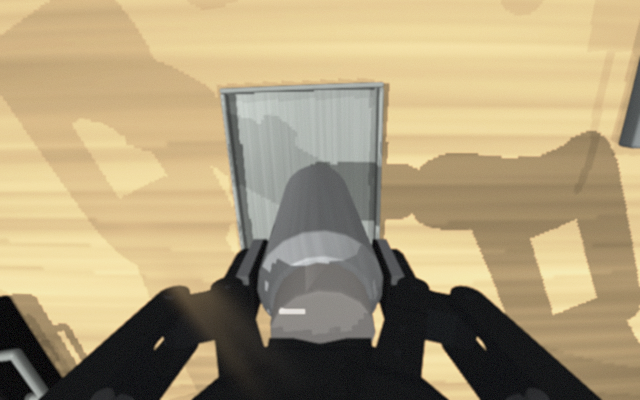

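The can hangs over the middle of the tray: its body is centred at u=320 and the tray's sides are at u=230 and u=380. Now I lower it.

Emit:
send_rows:
  commands:
    - [[0,0,0.1,0,0,0,0.3],[0,0,0.08,0,0,0,0.3],[0,0,0.04,0,0,0,0.3],[0,0,0.02,0,0,0,0.3],[0,0,0,0,0,0,0.3]]

```text
clock: 6.25
ee_pos: [0.4569, 0.2797, 0.1063]
ee_rot: [1.0, -0.002, 0.0, 0.0]
force: [-0.3, -0.2, -1.9]
opening: 0.055
grip_force: 43.4
```

Emit:
send_rows:
  commands:
    - [[0,0,0.04,0,0,0,0.3],[0,0,0,0,0,0,0.3],[0,0,0,0,0,0,0.3]]

```text
clock: 6.62
ee_pos: [0.4569, 0.2796, 0.1043]
ee_rot: [1.0, -0.002, 0.0, 0.0]
force: [-0.3, 0.4, -2.7]
opening: 0.0549
grip_force: 43.4
```

Emit:
send_rows:
  commands:
    - [[0,0,0.03,0,0,0,0.3],[0,0,0.02,0,0,0,0.3],[0,0,0,0,0,0,0.3]]

```text
clock: 7.0
ee_pos: [0.4576, 0.2798, 0.1031]
ee_rot: [1.0, -0.002, 0.001, -0.0]
force: [0.0, -0.5, 4.8]
opening: 0.0552
grip_force: 43.7
```

Emit:
send_rows:
  commands:
    - [[0,0,0,0,0,0,1],[0,0,0,0,0,0,1],[0,0,0,0,0,0,1],[0,0,0,0,0,0,1],[0,0,0,0,0,0,1]]

```text
clock: 7.62
ee_pos: [0.4569, 0.2796, 0.1017]
ee_rot: [1.0, -0.002, -0.0, 0.0]
force: [0.9, 0.1, 0.3]
opening: 0.0853
grip_force: 0.0
```

Emit:
send_rows:
  commands:
    - [[0,0,-0.5,0,0,0,1],[0,0,-0.8,0,0,0,1],[0,0,-0.9,0,0,0,1],[0,0,-0.9,0,0,0,1],[0,0,0,0,0,0,1]]

```text
clock: 8.25
ee_pos: [0.4587, 0.2806, 0.2622]
ee_rot: [1.0, -0.002, 0.005, -0.002]
force: [-0.2, -0.2, -0.1]
opening: 0.0851
grip_force: 0.0
```

```bash
python3 look.py w4; python3 - <<'E'
from h import *
from plant import vision
w=load("w4");f=vision.grab_frame("top"); np.savez("pics/top1.npz",**f)
def cap(im,x0,x1,y0,y1):
    hsv=cv2.cvtColor(im,cv2.COLOR_RGB2HSV); m=np.zeros(im.shape[:2],np.uint8); m[y0:y1,x0:x1]=cv2.inRange(hsv,(0,0,195),(180,40,255))[y0:y1,x0:x1]
    c=max(cv2.findContours(m,0,2)[0],key=cv2.contourArea); return cv2.minEnclosingCircle(c)
a=cap(w["img"],220,420,50,330); print(a, onplane(ray(w,a[0],w["T"]),.164))
a=cv2.resize(w["img"][:,:,::-1],(480,300)); b=cv2.resize(f["img"][60:300,180:480,::-1],None,fx=2,fy=2)[:300,:]
c=np.zeros((600,600,3),np.uint8); c[:,:]=np.pad(cv2.resize(f["img"][75:225+0,290:380,::-1],None,fx=4,fy=4),((0,0),(0,240),(0,0)))
c[:150,360:600]=cv2.resize(w["img"][:,:,::-1],(240,150)); c[150:410,360:600]=cv2.resize(f["img"][210:275+5,195:255,::-1],(240,260)); cv2.imwrite("pics/c2.png",np.clip(c*1.4,0,255).astype(np.uint8))
E
```

```text
8.25 [0.45874631 0.28056334 0.26221636] yaw -0.003146881708427585 tilt [0.00928927 0.00437418] 0.08511482470471474 [ 4.43466286e-01  4.85035816e-02  1.35107946e+00 -3.51635457e-05
  1.73174187e+00  2.01738326e+00]
((316.3735656738281, 197.7953643798828), 20.221879959106445) [0.45718582 0.28325653 0.164     ]
```

View pics/c2.png

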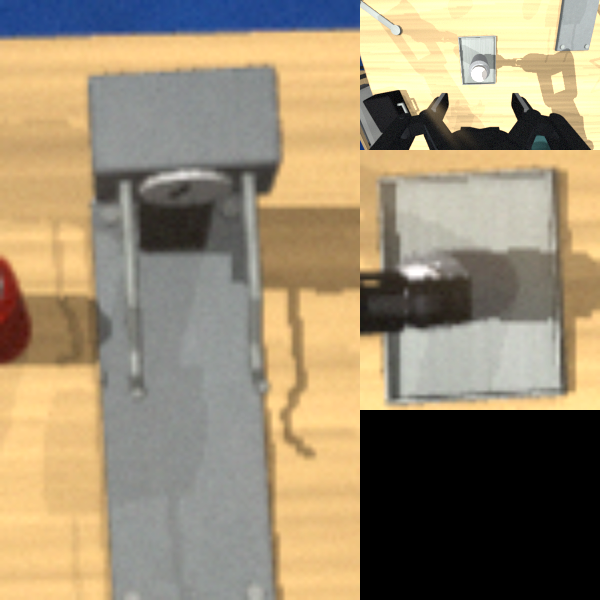

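The can stands upright in the tray, with its cap at 0.457, 0.283. The prong tips are at top pixels (324,172.5) and (355.5,171.5). Next I turn the tool and look at the prongs from above on the way to the carrier.

Emit:
send_rows:
  commands:
    - [[0,0,-0.2,0,0,-0.088,1],[0,0,-0.2,0,0,-0.089,1],[0,0,-0.2,0,0,-0.089,1],[0,0,-0.2,0,0,-0.089,1],[0,0,-0.2,0,0,-0.089,1]]

```text
clock: 8.98
ee_pos: [0.4563, 0.2793, 0.3043]
ee_rot: [0.902, 0.431, -0.002, 0.0]
force: [-0.0, 0.1, 0.1]
opening: 0.0855
grip_force: 0.0
```

Emit:
send_rows:
  commands:
    - [[0,0,-0.2,0,0,-0.089,1],[0,0,-0.2,0,0,-0.089,1],[0,0,-0.2,0,0,-0.089,1],[0,0,-0.2,0,0,-0.089,1],[0,0,0,0,0,0,1]]

```text
clock: 9.6
ee_pos: [0.4568, 0.2796, 0.3454]
ee_rot: [0.699, 0.716, -0.001, -0.0]
force: [-0.3, -0.0, -0.6]
opening: 0.0852
grip_force: 0.0
```

Emit:
send_rows:
  commands:
    - [[-0.9,0.28,0,0,0,0,1],[-0.9,0.28,0,0,0,0,1],[-0.9,0.28,0,0,0,0,1],[-0.9,0.28,0,0,0,0,1],[-0.9,0.28,0,0,0,0,1]]

```text
clock: 10.22
ee_pos: [0.5327, 0.0551, 0.3447]
ee_rot: [0.699, 0.715, -0.001, -0.001]
force: [0.6, -0.5, 0.1]
opening: 0.0855
grip_force: 0.0
```

Emit:
send_rows:
  commands:
    - [[-0.9,0.28,0,0,0,0,1],[-0.9,0.28,0,0,0,0,1],[-0.9,0.28,0,0,0,0,1],[-0.9,0.28,0,0,0,0,1],[0,0,0,0,0,0,1]]

```text
clock: 10.85
ee_pos: [0.5934, -0.1251, 0.3429]
ee_rot: [0.701, 0.714, -0.002, -0.002]
force: [-0.3, 0.3, -0.3]
opening: 0.0852
grip_force: 0.0
```

```bash
python3 look.py w5
```

```text
10.85 [ 0.59344115 -0.12505903  0.34291962] yaw 1.5891252112219478 tilt [-0.00575185  0.00097199] 0.08522631440586202 [-3.00741412e-01  2.28852591e-01  9.89889504e-01 -8.27943142e-04
  1.92863210e+00 -3.19361128e-01]
```

View pics/w5.png

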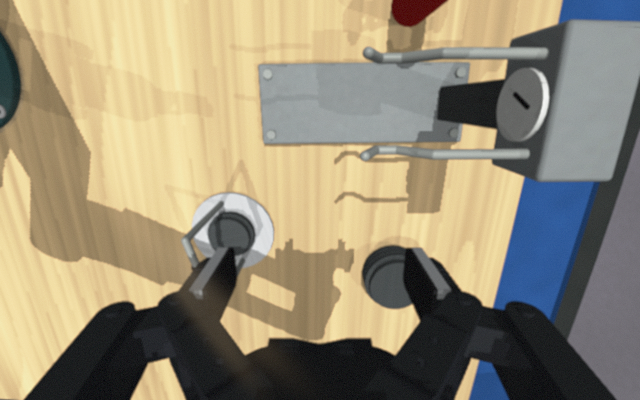

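The wrist picture shows the prong tips at (370,52) and (367,156), the prongs running to (545,53) and (527,154), and the foot's front corners at (260,64) and (264,145).

```bash
python3 - <<'E'
from h import *
w=load("w5");ft=load("top0");fs=load("scene0");W=lambda u,v:ray(w,(u,v),w["T"]);t=lambda u,v:ray(ft,(u,v))
for n,a,b in (("tipL",(369,51),(324.2,172.3)),("tipR",(366,156),(355.2,171.3)),("baseL",(545,53),(321.2,120.5)),("baseR",(527,154),(351.8,119.5))):
    p,e=cross(W(*a),t(*b)); print(n,np.round(p,4),np.round(e[0]*1e3,1), onplane(W(*a),.27),onplane(t(*b),.27))
A=[onplane(W(*p),.016) for p in ((260,64),(264,145))]; print("foot",A)
for p in (378,45),(440,52),(500,53): print(onplane(W(*p),.262))
E
```

```text
tipL [ 0.6235 -0.0151  0.2778] 0.2 [ 0.62445516 -0.0138952   0.27      ] [ 0.62496594 -0.01515452  0.27      ]
tipR [ 0.6275 -0.087   0.2624] 0.8 [ 0.62706785 -0.08576321  0.27      ] [ 0.62545224 -0.0862592   0.27      ]
baseL [ 0.7468 -0.0112  0.2692] 0.2 [ 0.74612475 -0.01118024  0.27      ] [ 0.74663376 -0.01141959  0.27      ]
baseR [ 0.7462 -0.0815  0.2737] 0.7 [ 0.74898005 -0.0812895   0.27      ] [ 0.74722372 -0.08252166  0.27      ]
foot [array([0.49986127, 0.00518901, 0.016     ]), array([ 0.50163127, -0.11592281,  0.016     ])]
[ 0.63167459 -0.00862642  0.262     ]
[ 0.67585375 -0.01193158  0.262     ]
[ 0.71895637 -0.01112648  0.262     ]
```

Emit:
send_rows:
  commands:
    - [[-0.6,-0.64,0.2,0,0,0,1],[-0.6,-0.64,0.3,0,0,0,1],[-0.6,-0.64,0.3,0,0,0,1],[-0.59,-0.63,0.3,0,0,0,1],[-0.58,-0.63,0.3,0,0,0,1]]

```text
clock: 11.52
ee_pos: [0.4373, -0.2736, 0.2758]
ee_rot: [0.698, 0.716, 0.0, -0.0]
force: [-0.3, -1.1, 1.0]
opening: 0.0854
grip_force: 0.0
```

Emit:
send_rows:
  commands:
    - [[0,0,0.2,0,0,-0.06,1],[0,0,0.2,0,0,-0.06,1],[0,0,0.2,0,0,0,1],[0,0,0,0,0,0,1],[0,0,0,0,0,0,1]]

```text
clock: 12.15
ee_pos: [0.4386, -0.2741, 0.2471]
ee_rot: [0.607, 0.794, 0.0, 0.0]
force: [-1.0, -0.6, 0.0]
opening: 0.0854
grip_force: 0.0
```

```bash
python3 look.py w6
```

```text
12.15 [ 0.43856328 -0.27412604  0.24709475] yaw 1.836344160645441 tilt [ 0.00035684 -0.00025779] 0.0853661136431265 [-6.68308243e-01  1.10433089e-02  1.41917696e+00  1.89772347e-05
  1.71093256e+00 -9.33853469e-01]
```

View pics/w6.png

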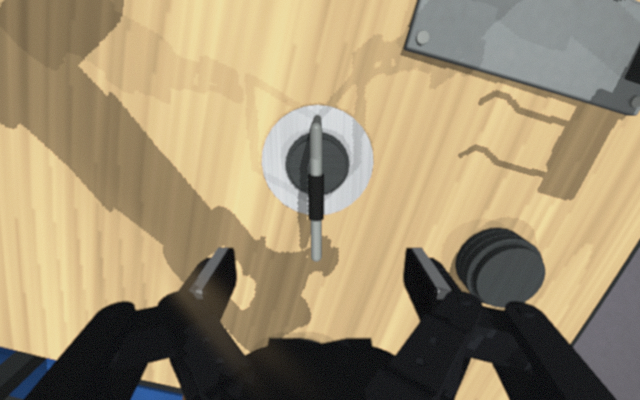

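The bar runs straight along the tool's x at u≈317, with the sleeve from v=175 to v=220, centred between the fingers. I check the position.

```bash
python3 - <<'E'
from h import *
w=load("w6");w1=load("w1");w2=load("w2");T=w["T"]
r=ray(w,(316.5,197),T);p=cross(r,ray(w1,(354,141),w1["T"]),ray(w2,(545,251),w2["T"])); print(p,onplane(r,.15))
for q in (p[0],onplane(r,.15)): print("tool",np.linalg.inv(T)@np.append(q,1))
E
```

```text
(array([ 0.43675097, -0.27672605,  0.15204801]), [0.0009074037071874297, 0.0002348208673425355, 0.0009967383787430352]) [ 0.43643364 -0.27655986  0.15      ]
tool [-0.00200072 -0.00245742  0.09504675  1.        ]
tool [-0.00175638 -0.00272058  0.0970946   1.        ]
```

Emit:
send_rows:
  commands:
    - [[-0.04,-0.05,0.7,0,0,0,1],[0,0,0.7,0,0,0,1],[0,0,0.6,0,0,0,1],[0,0,0.28,0,0,0,1],[0,0,0,0,0,0,1]]

```text
clock: 12.82
ee_pos: [0.4363, -0.2769, 0.1324]
ee_rot: [0.607, 0.795, -0.0, -0.001]
force: [-0.1, -0.3, 1.3]
opening: 0.0854
grip_force: 0.0
```

Emit:
send_rows:
  commands:
    - [[0,0,0,0,0,0,0],[0,0,0,0,0,0,0],[0,0,0,0,0,0,0],[0,0,0,0,0,0,0],[0,0,0,0,0,0,0]]
  squeeze: 70

```text
clock: 13.45
ee_pos: [0.4361, -0.2774, 0.1333]
ee_rot: [0.607, 0.795, -0.0, 0.0]
force: [-3.1, -1.5, 2.5]
opening: 0.0121
grip_force: 68.2
```

Emit:
send_rows:
  commands:
    - [[0,0,0,0,0,0,0],[0,0,0,0,0,0,0],[0,0,-0.1,0,0,0,0],[0,0,-0.3,0,0,0,0],[0,0,0,0,0,0,0]]

```text
clock: 14.08
ee_pos: [0.4374, -0.2775, 0.154]
ee_rot: [0.607, 0.795, 0.0, 0.002]
force: [-0.0, -1.3, -5.9]
opening: 0.0117
grip_force: 68.5
```

Emit:
send_rows:
  commands:
    - [[0,0,-0.4,0,0,0.03,0],[0,0,-0.5,0,0,0.03,0],[0,0,-0.5,0,0,0.03,0],[0,0,-0.5,0,0,0.027,0],[0,0,-0.4,0,0,0,0]]

```text
clock: 14.7
ee_pos: [0.4367, -0.2771, 0.2686]
ee_rot: [0.696, 0.718, 0.0, 0.0]
force: [0.3, -0.1, -6.1]
opening: 0.0116
grip_force: 68.6
```

Emit:
send_rows:
  commands:
    - [[0,0,-0.2,0,0,0,0],[0,0,0,0,0,0,0],[0,0,0,0,0,0,0]]

```text
clock: 15.08
ee_pos: [0.4361, -0.2768, 0.2764]
ee_rot: [0.696, 0.718, -0.0, -0.001]
force: [0.7, 0.2, -5.6]
opening: 0.0118
grip_force: 68.6
```

```bash
python3 look.py w7
```

```text
15.075 [ 0.43612024 -0.27681185  0.27641491] yaw 1.602865119330546 tilt [-0.00181081  0.00145943] 0.011773965112246019 [-6.75352210e-01  9.69519681e-03  1.36299797e+00  7.14301685e-06
  1.77122519e+00 -7.07420925e-01]
```

Emit:
send_rows:
  commands:
    - [[0.3,0.2,-0.1,0,0,0,0],[0.6,0.4,0,0,0,0,0],[0.7,0.46,0,0,0,0,0],[0.7,0.46,0,0,0,0,0],[0.7,0.46,0,0,0,0,0]]

```text
clock: 15.75
ee_pos: [0.5315, -0.1215, 0.2828]
ee_rot: [0.695, 0.719, 0.0, -0.0]
force: [0.9, -0.9, -5.2]
opening: 0.0115
grip_force: 68.6
```

Emit:
send_rows:
  commands:
    - [[0.7,0.46,0,0,0,0,0],[0.5,0.34,0,0,0,0,0],[0.22,0.14,0,0,0,0,0],[0,0,0,0,0,0,0],[0,0,0,0,0,0,0]]

```text
clock: 16.38
ee_pos: [0.5748, -0.0525, 0.2828]
ee_rot: [0.696, 0.718, -0.001, 0.0]
force: [0.3, -0.4, -5.6]
opening: 0.0116
grip_force: 68.6
```

```bash
python3 look.py w8; python3 - <<'E'
from h import *
from plant import vision
t=vision.grab_frame("top");s=vision.grab_frame("scene"); np.savez("pics/top2.npz",**t);np.savez("pics/scene2.npz",**s)
w=load("w8")["img"]
c=np.zeros((560,800,3),np.uint8); c[:250,:400]=cv2.resize(w,(400,250)); a=cv2.resize(t["img"][85:225,300:400],None,fx=4,fy=4); c[:560,400:800]=a
b=cv2.resize(s["img"][120:220,200:330],None,fx=3,fy=3); c[250:550,:390]=b
cv2.imwrite("pics/c3.png",np.clip(c[:,:,::-1]*1.4,0,255).astype(np.uint8))
E
```

```text
16.375 [ 0.57483255 -0.05246332  0.28282876] yaw 1.6016002451483737 tilt [-0.00054379 -0.0009796 ] 0.011636014777247093 [-1.88627029e-01  1.44955258e-01  1.20596034e+00 -1.09053091e-03
  1.79102739e+00 -2.19668717e-01]
```

View pics/c3.png

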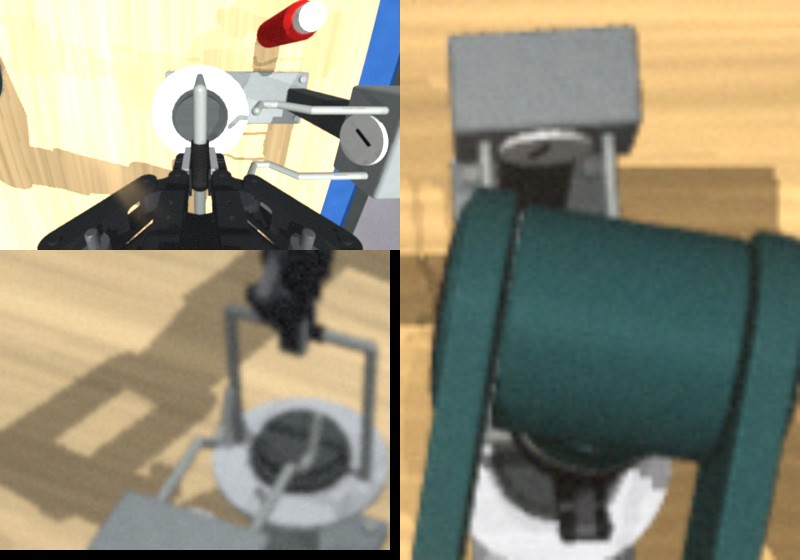

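The carrier hangs level in the fingers, in front of the tips. In the full wrist picture the tips are at about (411,171) and (411,269), and the bar is square to the prongs. I check the remaining distance.

```bash
python3 - <<'E'
from h import *
w=load("w8");T=w["T"]
for p in ((411,171),(411,269)):
    q=onplane(ray(w,p,T),.268); print(q, np.linalg.inv(T)@np.append(q,1))
print("hook in tool",np.linalg.inv(T)@np.array([.648,-.0498,.247,1]))
# bar direction in tool frame: legs' top pixels along bar
for p in ((200*1.6,80*1.6),(200*1.6,150*1.6)): print(np.linalg.inv(T)@np.append(onplane(ray(w,p,T),.30),1))
E
```

```text
[ 0.62447545 -0.01022571  0.268     ] [0.04070287 0.0509287  0.01476037 1.        ]
[ 0.63259389 -0.0725547   0.268     ] [-0.02184655  0.05712365  0.01481702  1.        ]
hook in tool [4.43054561e-04 7.32353064e-02 3.57863357e-02 1.00000000e+00]
[ 6.67376775e-02  1.95058079e-04 -1.72355950e-02  1.00000000e+00]
[ 1.43072881e-02  2.72475962e-04 -1.71851810e-02  1.00000000e+00]
```

Emit:
send_rows:
  commands:
    - [[0,0.2,0,0,0,0,0],[0,0.4,0,0,0,0,0],[0,0.4,0,0,0,0,0],[0,0.3,0,0,0,0,0],[0,0.16,0,0,0,0,0]]

```text
clock: 17.15
ee_pos: [0.6493, -0.0495, 0.2821]
ee_rot: [0.696, 0.718, -0.0, -0.0]
force: [0.5, -0.5, -5.0]
opening: 0.0117
grip_force: 68.6
```

Emit:
send_rows:
  commands:
    - [[0,0,0,0,0,0,0],[0,0,0.2,0,0,0,0],[0,0,0.2,0,0,0,0],[0,0,0.1,0,0,0,0],[0,0,0,0,0,0,0]]

```text
clock: 17.77
ee_pos: [0.6477, -0.0492, 0.2568]
ee_rot: [0.696, 0.718, -0.001, -0.001]
force: [-0.6, -0.1, -6.1]
opening: 0.0118
grip_force: 68.5
```

Free so far, so I go down slowly.

Emit:
send_rows:
  commands:
    - [[0,0,0.15,0,0,0,0],[0,0,0.15,0,0,0,0],[0,0,0.1,0,0,0,0],[0,0,0,0,0,0,0]]

```text
clock: 18.27
ee_pos: [0.6479, -0.0492, 0.2368]
ee_rot: [0.696, 0.718, -0.001, -0.001]
force: [0.1, -0.4, -5.2]
opening: 0.0117
grip_force: 68.5
```

Emit:
send_rows:
  commands:
    - [[0,0,0.03,0,0,0,0],[0,0,0.03,0,0,0,0],[0,0,0,0,0,0,0]]

```text
clock: 18.65
ee_pos: [0.6482, -0.0492, 0.2348]
ee_rot: [0.696, 0.718, -0.0, 0.0]
force: [0.1, -0.5, -4.5]
opening: 0.0116
grip_force: 68.5
```

Emit:
send_rows:
  commands:
    - [[0,0,0.03,0,0,0,0],[0,0,0.03,0,0,0,0],[0,0,0,0,0,0,0]]

```text
clock: 19.02
ee_pos: [0.6481, -0.0492, 0.2315]
ee_rot: [0.696, 0.718, -0.0, -0.0]
force: [-0.1, 0.5, -6.4]
opening: 0.0115
grip_force: 68.5
```

Emit:
send_rows:
  commands:
    - [[0,0,0.03,0,0,0,0],[0,0,0,0,0,0,0]]

```text
clock: 19.27
ee_pos: [0.6483, -0.0492, 0.2304]
ee_rot: [0.696, 0.718, 0.0, 0.0]
force: [0.5, 0.6, -4.7]
opening: 0.0115
grip_force: 68.6
```

Emit:
send_rows:
  commands:
    - [[0,0,0.02,0,0,0,0],[0,0,0.02,0,0,0,0],[0,0,0,0,0,0,0]]

```text
clock: 19.65
ee_pos: [0.6484, -0.0493, 0.23]
ee_rot: [0.696, 0.718, 0.001, 0.001]
force: [-2.5, 0.3, 2.6]
opening: 0.0119
grip_force: 69.2
```

Emit:
send_rows:
  commands:
    - [[0,0,0.02,0,0,0,0],[0,0,0,0,0,0,0]]

```text
clock: 19.9
ee_pos: [0.6485, -0.0493, 0.2299]
ee_rot: [0.696, 0.718, 0.001, 0.001]
force: [-3.0, 0.7, 5.5]
opening: 0.0119
grip_force: 69.7
```

Contact came at the expected height and the weight is on the prongs. I ease the grip and open a little.

Emit:
send_rows:
  commands:
    - [[0,0,0,0,0,0,0],[0,0,0,0,0,0,0]]
  squeeze: 20

```text
clock: 20.15
ee_pos: [0.6485, -0.0493, 0.2299]
ee_rot: [0.696, 0.718, 0.001, 0.001]
force: [-2.4, 0.0, 6.2]
opening: 0.0118
grip_force: 69.7
```

Emit:
send_rows:
  commands:
    - [[0,0,0,0,0,0,0.2],[0,0,0,0,0,0,0.3],[0,0,0,0,0,0,0.4],[0,0,0,0,0,0,0.4],[0,0,0,0,0,0,0.4]]

```text
clock: 20.78
ee_pos: [0.6483, -0.0493, 0.2271]
ee_rot: [0.696, 0.718, -0.0, -0.0]
force: [0.0, -0.2, 1.3]
opening: 0.0341
grip_force: 0.0
```

```bash
python3 look.py w9; python3 - <<'E'
from h import *
w=load("w9");im=w["img"]
g=cv2.cvtColor(im,cv2.COLOR_RGB2GRAY)
for v in range(90,240,15): 
    row=g[v,280:360].astype(int); print(v,row[::3].tolist())
E
```

```text
20.775 [ 0.64827115 -0.04925463  0.22712709] yaw 1.6027719372996483 tilt [-1.68639744e-04 -8.37914719e-05] 0.03406191667861469 [-1.62946137e-01  3.13893616e-01  1.11250811e+00 -1.11198965e-04
  1.71534373e+00 -1.94937750e-01]
90 [218, 217, 216, 218, 202, 195, 199, 203, 202, 199, 198, 198, 196, 199, 201, 205, 204, 202, 202, 201, 200, 213, 215, 211, 205, 206, 129]
105 [220, 215, 193, 194, 197, 195, 199, 217, 223, 232, 240, 240, 209, 217, 216, 215, 221, 221, 205, 204, 206, 216, 215, 209, 203, 194, 128]
120 [234, 230, 232, 231, 232, 230, 229, 229, 228, 232, 231, 233, 140, 108, 104, 181, 211, 211, 205, 211, 211, 205, 221, 231, 228, 208, 200]
135 [234, 232, 236, 235, 236, 237, 238, 236, 234, 238, 237, 102, 108, 119, 122, 114, 110, 205, 214, 222, 230, 229, 228, 231, 227, 210, 198]
150 [233, 228, 224, 223, 178, 102, 82, 84, 83, 75, 108, 141, 160, 173, 178, 174, 161, 132, 76, 76, 75, 73, 132, 203, 202, 198, 196]
165 [163, 82, 86, 72, 93, 96, 94, 94, 96, 95, 106, 143, 159, 172, 177, 173, 159, 128, 75, 78, 76, 82, 89, 79, 66, 72, 76]
180 [83, 94, 95, 97, 95, 94, 93, 92, 92, 94, 104, 141, 158, 170, 179, 176, 161, 121, 88, 84, 78, 77, 78, 72, 75, 72, 75]
195 [105, 121, 126, 133, 136, 137, 137, 134, 168, 191, 106, 141, 160, 171, 176, 173, 161, 140, 171, 143, 144, 144, 146, 145, 146, 141, 139]
210 [128, 121, 112, 95, 89, 89, 88, 77, 66, 64, 95, 137, 158, 172, 176, 173, 157, 115, 86, 87, 79, 78, 78, 75, 76, 82, 131]
225 [234, 240, 239, 184, 171, 167, 131, 108, 92, 89, 97, 136, 159, 170, 176, 174, 156, 101, 74, 78, 82, 138, 163, 161, 162, 157, 160]
```

Released, and the bar is still centred (u≈322) and straight. I go straight up.

Emit:
send_rows:
  commands:
    - [[0,0,-0.15,0,0,0,0.4],[0,0,-0.3,0,0,0,0.4],[0,0,-0.5,0,0,0,0.4],[0,0,-0.6,0,0,0,0.4],[0,0,-0.6,0,0,0,0.4]]

```text
clock: 21.45
ee_pos: [0.6483, -0.0492, 0.3374]
ee_rot: [0.696, 0.718, 0.001, 0.001]
force: [0.8, -0.8, 0.7]
opening: 0.034
grip_force: 0.0
```

Emit:
send_rows:
  commands:
    - [[-0.5,-0.8,0,0,0,0,0.4],[-0.5,-0.8,0,0,0,0,0.4],[-0.5,-0.8,0,0,0,0,0.4],[-0.5,-0.8,0,0,0,0,0.4],[0,0,0,0,0,0,0.4]]

```text
clock: 22.08
ee_pos: [0.4898, -0.1557, 0.3375]
ee_rot: [0.697, 0.717, 0.0, 0.002]
force: [1.0, 1.0, -0.0]
opening: 0.0342
grip_force: 0.0
```

```bash
python3 look.py w10; cat > chk.py <<'E'
from h import *
from plant import env,vision
w=load("w10");im=w["img"]; H=cv2.cvtColor(im,cv2.COLOR_RGB2HSV)
# black sleeve is the darkest compact blob near where it is expected
T=w["T"];M=np.linalg.inv(T@w["tool_from_camera"])
def proj(p): return cv2.projectPoints(np.array([p],float),cv2.Rodrigues(M[:3,:3])[0],M[:3,3],w["camera_matrix"],np.array([float(w["k1"]),0,0,0]))[0].ravel()
def tproj(f,p): return cv2.projectPoints(np.array([p],float),np.asarray(f["rvec"],float),np.asarray(f["tvec"],float),f["camera_matrix"],np.array([float(f["k1"]),0,0,0]))[0].ravel()
y=np.array([-.031,.9995,0]); h=np.array([.648,-.0498,.247])
print("hook in wrist px",proj(h),proj(h+.058*y),proj(h-.058*y))
for n in("top","scene"):
    a=vision.grab_frame(n);np.savez(f"pics/{n}9a.npz",**a); g=cv2.cvtColor(a["img"],cv2.COLOR_RGB2GRAY)
    u,v=tproj(a,h); print(n,"expected",u,v)
    sub=g[int(v)-12:int(v)+13,int(u)-25:int(u)+26]; m=(sub<55).astype(np.uint8)
    k,_,st,c=cv2.connectedComponentsWithStats(m)
    for i in range(1,k):
        if st[i,4]>8:
            q=c[i]+[int(u)-25,int(v)-12]; print("  dark",st[i,4],q,"at z.247",onplane(ray(a,q),.247).round(4))
E
python3 chk.py
```

```text
22.075 [ 0.48979831 -0.15574016  0.33747829] yaw 1.5990212950581868 tilt [ 0.00343422 -0.0021929 ] 0.03416183530728222 [-4.17818822e-01  7.41881490e-03  1.24524334e+00 -6.42177201e-04
  1.88490182e+00 -4.46247290e-01]
hook in wrist px [531.78084681  70.22125668] [547.13944043 -16.97971517] [517.25686999 146.57621553]
top expected 338.5779674635523 163.84181819671218
  dark 336 [337.98214286 168.05654762] at z.247 [ 0.638  -0.0481  0.247 ]
  dark 22 [359.04545455 168.36363636] at z.247 [ 0.636  -0.0977  0.247 ]
  dark 17 [314.05882353 171.52941176] at z.247 [0.6312 0.0084 0.247 ]
scene expected 286.0373949103483 183.1335848957027
  dark 67 [286.80597015 183.52238806] at z.247 [ 0.6484 -0.0477  0.247 ]
```

In the scene view the sleeve lies within 1–2 px of the rest point. Now I wait a little and check stillness, the wrist view and the can.

Emit:
send_rows:
  commands:
    - [[0,0,0,0,0,0,0.4],[0,0,0,0,0,0,0.4],[0,0,0,0,0,0,0.4],[0,0,0,0,0,0,0.4],[0,0,0,0,0,0,0.4]]

```text
clock: 22.85
ee_pos: [0.4916, -0.1542, 0.3348]
ee_rot: [0.696, 0.718, -0.0, -0.0]
force: [-1.1, -0.3, -0.0]
opening: 0.0341
grip_force: 0.0
```

```bash
cp pics/scene9a.npz pics/s_old.npz; cp pics/w10.npz pics/w_old.npz; python3 look.py w10; python3 chk.py; python3 - <<'E'
from h import *
for a,b in (("s_old","scene9a"),("w_old","w10")):
    d=cv2.absdiff(load(a)["img"],load(b)["img"]).max(2); d=cv2.blur(d,(5,5)); print(a,(d>15).sum(),np.argwhere(d>15).mean(0) if (d>15).any() else "")
w=load("w10"); g=cv2.cvtColor(w["img"],cv2.COLOR_RGB2GRAY)
m=(g[40:105,505:560]<45).astype(np.uint8); k,_,st,c=cv2.connectedComponentsWithStats(m)
for i in range(1,k):
    if st[i,4]>30: q=c[i]+[505,40]; print("wrist dark",st[i],q,onplane(ray(w,q,w["T"]),.247))
f=load("top9a"); hsv=cv2.cvtColor(f["img"],cv2.COLOR_RGB2HSV)
m=np.zeros((400,640),np.uint8); m[215:280,200:250]=cv2.inRange(hsv,(0,0,185),(180,40,255))[215:280,200:250]
k,_,st,c=cv2.connectedComponentsWithStats(m)
for i in range(1,k):
    if st[i,4]>40: print("can cap",st[i,4],onplane(ray(f,c[i]),.164))
E
```

```text
22.85 [ 0.49157758 -0.15423146  0.33475861] yaw 1.6029352553194214 tilt [-1.01003786e-04 -3.22093196e-05] 0.03409448883613589 [-4.14058364e-01  1.24278461e-02  1.24555576e+00 -7.37026068e-05
  1.88368856e+00 -4.46219974e-01]
hook in wrist px [532.5257112  73.0542954] [548.32757048 -14.88014344] [517.60393649 149.99199473]
top expected 338.5779674635523 163.84181819671218
  dark 339 [337.99410029 168.02359882] at z.247 [ 0.6381 -0.0481  0.247 ]
  dark 22 [359.04545455 168.36363636] at z.247 [ 0.636  -0.0977  0.247 ]
  dark 19 [314.05263158 171.42105263] at z.247 [0.6314 0.0085 0.247 ]
scene expected 286.0373949103483 183.1335848957027
  dark 67 [286.91044776 183.6119403 ] at z.247 [ 0.6486 -0.0474  0.247 ]
s_old 96 [ 45.5625     268.73958333]
w_old 21946 [129.20094778 482.74095507]
wrist dark [   2    1   53   64 2152] [536.64869888  77.77230483] [ 0.65200166 -0.0529324   0.247     ]
can cap 138 [0.45604351 0.2818669  0.164     ]
```

```bash
python3 -c "
from plant import env
print(env.finish_job())"
```

```text
the job is handed in; nothing more can be done
None
```

The can stands upright in the tray and the carrier hangs still on both prongs, about 1–2 mm from the rest point by the scene camera; I handed the job in at about 23 s, and the hand-in gave no verdict.

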